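# Sweep the waste ends off the marver into the cullet pan

## Task

Clear the steel marver plate: with closed fingers, sweep the four pressed glass waste ends along it and over its edge into the empty steel cullet pan tucked under one side, not into the wooden tray of rods on the other. Sweep them lightly without squeezing or pressing on the glass, and do not lift any of them off the plate. Leave the little glass vase and the black mould standing where they are on the plate, and do not disturb the tools and pots around it.

Things in the scene. Friction and masses are not known exactly. Their poses are not given: they have to be found in the camera images.
- marver: steel work plate, fixed, 260 mm along its own x, 240 mm along its own y, on a smaller timber base; its flat rimless top is 52 mm above the table. The waste ends lie 74 to 95 mm either side of its own line x = 0. Origin at its centre, at table height; its yaw varies a little. The pan is tucked under one of its two y edges, the rod tray under the other.
- cullet_pan: empty open stainless pan, fixed, 265 x 162 mm outside (long side along the marver's x), 40 mm high, walls 3 mm, floor about 3 mm; its inner edge runs 6 mm under the edge of the marver plate, so what is pushed over that edge drops in. On the +y or the -y side of the marver. Origin at the centre of its underside, on the table; axes parallel to the marver's.
- rod_tray: wooden tray filled with good glass rods, fixed, same outside size as the pan, 40 mm high, under the other edge of the marver. Origin at the centre of its underside, axes parallel to the marver's.
- end1: a waste end of glass: a flat round gob 28 mm across and 10 mm thick with a stub of rod (8.4 mm thick) sticking out of its side to 30 mm from the gob's centre; about 22 g, lies flat and does not roll. Origin at the gob's centre, 5 mm above what it lies on; the rod stub points along its +x. On the front half (-x side) of the marver, towards its -y edge.
- end2: a waste end of glass: a flat round gob 28 mm across and 10 mm thick with a stub of rod (8.4 mm thick) sticking out of its side to 30 mm from the gob's centre; about 22 g, lies flat and does not roll. Origin at the gob's centre, 5 mm above what it lies on; the rod stub points along its +x. On the front half of the marver, towards its +y edge.
- end3: a waste end of glass: a flat round gob 28 mm across and 10 mm thick with a stub of rod (8.4 mm thick) sticking out of its side to 30 mm from the gob's centre; about 22 g, lies flat and does not roll. Origin at the gob's centre, 5 mm above what it lies on; the rod stub points along its +x. On the far half (+x side) of the marver, towards its -y edge.
- end4: a waste end of glass: a flat round gob 28 mm across and 10 mm thick with a stub of rod (8.4 mm thick) sticking out of its side to 30 mm from the gob's centre; about 22 g, lies flat and does not roll. Origin at the gob's centre, 5 mm above what it lies on; the rod stub points along its +x. On the far half of the marver, towards its +y edge.
- vase: finished miniature glass vase standing loose on the middle strip of the marver (within 10 mm of the line x = 0 in the marver's frame), 40 mm across, 48 mm tall, 70 g. Origin at the centre of its foot, z up.
- mould: black graphite marble mould, a loose block 40 x 40 x 26 mm, 110 g, standing on the middle strip of the marver, like the vase. Origin at the centre of its underside, z up.
- paddle: graphite paddle with a wooden handle, 235 mm long, 18 mm thick, lying loose on the bench to the right (-y). Origin near its middle, on the table; handle to its -x.
- tweezers: steel tweezers, 200 mm long, lying loose on the bench to the left (+y). Origin near the middle, on the table.
- mandrel_jar: steel jar 64 mm across, 85 mm high, with thin mandrels standing in it to 160 mm, loose on the bench far right. Origin at the centre of its underside.
- release_pot: white plastic pot 52 mm across, 70 mm high, loose on the bench to the left. Origin at the centre of its underside.

How it is judged:
By the outcome, as a careful person would: the job done as asked, in the order asked, and still so for the second after the job is handed in, with the robot touching nothing.
It also fails if it takes over 64 s, if anything falls off the work surface, if the arm or the gripper's body presses on something with over 40 N, if the wrist force passes 120 N, or if a joint passes its speed limit or range.

## Robot

A 6-joint arm with a two-finger parallel gripper is mounted at the origin on the work surface. World frame = base frame: x ahead of the robot, y to its left, z up, the work surface at z = 0. Lengths are in m, angles in rad, forces in N, time in s.
With the tool pointing down it reaches from about 0.3 to 0.75 m from the base axis. Payload 8.5 kg.
Tool frame: the origin (TCP) lies on the centre line of the jaws, within the pads' length; the fingertips stand 22 mm ahead of it and the grasp point (between the pads) lies 3 mm ahead of it (robot.tip_extent is the z of the fingertips in the tool frame, in m); z points along the fingers, y is the line along which they close (so a half turn about z gives the same grasp; the last joint's range is limited). The gripper opens to 85 mm and grips with 20 to 120 N. Pads are 22 mm wide; open, the fingers measure 114 mm over their backs; the gripper's body (76 mm by 85 mm) begins 54 mm behind the grasp point. The pads swing forward as they close: fully open they stand 13 mm farther back than shut.
Start: joints at [-1.319, 0.381, 1.297, -0, 1.464, -0.215], TCP at [0.248, -0.491, 0.253] pointing down, gripper open.
Joint ranges: [-3.11, 3.11], [-0.89, 2.33], [0.22, 2.48], [-1.42, 4.56], [0.17, 2.85], [-2.88, 2.88]. Speed limits (rad/s): [2.39, 2.39, 3.14, 3.14, 3.14, 3.14].

## Interface

Orientations are given as a 3x3 rotation matrix whose columns are the frame's x, y, z axes.
In Python, from station import robot gives the robot as it stands.
- The arm moves only by the tool arm_command, never from a script. Its argument "moves" is a list of rows, each an object of numbers: "tx", "ty", "tz": the shift along the tool's x, y, z in m; "rx", "ry", "rz": the turn, a rotation vector about the tool's x, y, z in degrees; "fingers": the opening, from 0 (shut) to 1 (fully open). In form: [{"tx": .., "ty": .., "tz": .., "rx": .., "ry": .., "rz": .., "fingers": ..}, ...]. A call has 1 to 20 rows; each row is the pose to reach, as a shift and turn from the pose commanded when the call began, along the tool's axes at that moment; what a row does not reach only later rows make up. A row lasts 1/12 s, in which the tool goes at most 41.7 mm and 7.16 degrees, less where a joint would pass 70% of its speed; a pose out of reach is approached as far as the arm can. A call with a gripper value outside its range is refused whole. The fingers move at their own pace and stop on an object; the grip force is fixed at half the most. Time passes only in rows, so rows that repeat a pose let the fingers close. It gives the time, the measured TCP pose, the force, the opening and the grip force at its end, in the units of the state.
- robot.get_state(): the state, without advancing time (a new reading comes with each control period).
- robot.capture(name): name is "scene" or "top" or "wrist"; returns the picture (420x560x3 uint8, blue, green, red); there is no depth.
- robot.calibration(name): a dict with "mtx" (3x3 intrinsics, pixels), "camera_from_world" (4x4, takes a point from world to camera coordinates). Camera axes: x right, y down, z forward; pixel columns grow to the right and rows downward; lengths in m; the calibration is good to about 2 mm. The wrist camera is an equidistant fisheye: a pixel r from the principal point sees the ray r / f radians off the axis. A picture is of the moment at which its call begins: read the wrist's pose just before it. calibration takes no time and is no camera call; for the wrist camera it gives the pose at the moment of the call.
- robot.hand_in(): hands the job in; it is judged then, once.
The state is a dict: "t": time; "joint_positions": joint angles; "qd": joint speeds; "joint_efforts": joint torques, N m; "ee_pos": TCP position; "tcp_rot": TCP orientation; "force": force on the tool from outside, world axes, zero at the start; "ft_torque": the same for the moment, N m; "grip_width": finger opening in m; "finger_force": force on a finger pad.
Only numpy, scipy, OpenCV 4.12 (cv2) and the standard library are available. Lean on these libraries where they do the work, as an engineer would, in place of code of your own. Each camera call takes 0.05 s, during which the arm holds its last target. There are 200 camera calls.

## Working session

There is one attempt and no reset: what is moved stays moved. The work goes in short steps, Python scripts to look and compute and a tool call to move; the robot and the scene stay as the last step left them, time stands still between calls to the robot, and variables do not carry over. Pictures are saved under pics/ and viewed, at most 10 in all, crops included, and the job is handed in when it is done.

Besides the shell and the picture viewer there is one more tool, called after "Emit:" by a JSON object that holds its "op" and its "data". arm_command: Moves the arm, as the interface text tells. Its arguments: {"type":"object","properties":{"moves":{"type":"array"}},"required":["moves"]}

```bash
mkdir -p pics; ls; python3 - <<'E'
from station import robot
import cv2,numpy as np
s=robot.get_state();print(s['t'],s['ee_pos'],np.round(s['tcp_rot'],3).tolist(),s['grip_width'],robot.tip_extent)
for n in('top','scene'):
    cv2.imwrite(f'pics/{n}0.png',robot.capture(n));c=robot.calibration(n);print(n,np.round(c['mtx'],1).tolist(),np.round(c['camera_from_world'],3).tolist())
E
```

```text
pics
0.0 [ 0.24743749 -0.49089571  0.25271418] [[0.893, 0.45, -0.0], [0.45, -0.893, 0.001], [0.0, -0.001, -1.0]] 0.08543777880777102 0.022
top [[508.1, 0.0, 278.1], [0.0, 508.1, 214.7], [0.0, 0.0, 1.0]] [[-0.014, -1.0, 0.008, -0.008], [-0.994, 0.013, -0.104, 0.556], [0.104, -0.01, -0.995, 1.276], [0.0, 0.0, 0.0, 1.0]]
scene [[483.1, 0.0, 280.5], [0.0, 483.1, 207.7], [0.0, 0.0, 1.0]] [[0.196, 0.981, -0.007, -0.092], [0.732, -0.151, -0.664, -0.366], [-0.652, 0.125, -0.748, 1.748], [0.0, 0.0, 0.0, 1.0]]
```

View pics/top0.png

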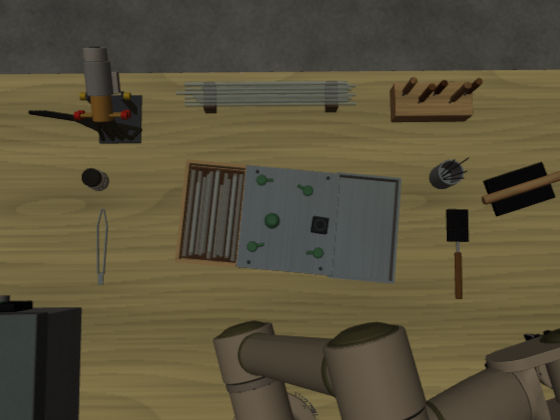

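View pics/scene0.png

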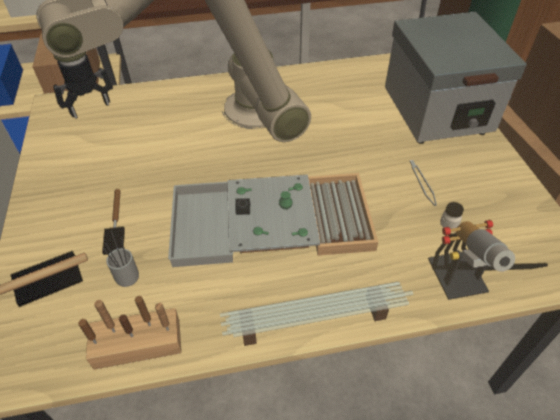

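The top view (up = +x, left = +y) shows the pan on the right (-y) of the plate. The plate spans about cols 240–338, rows 166–275. The green ends are near (262,180), (307,190), (252,246) and (318,253), the vase is at (272,220) and the mould at (320,225). The scene view agrees with this. Next I'll measure these positions.

```bash
cat > h.py <<'E'
import cv2,numpy as np
from station import robot
def ray(n,uv,z):
    c=robot.calibration(n);T=c['camera_from_world'];R=T[:3,:3];o=-R.T@T[:3,3]
    uv=np.atleast_2d(np.float64(uv));d=np.c_[uv,np.ones(len(uv))]@np.linalg.inv(c['mtx']).T@R
    return o+d*((z-o[2])/d[:,2])[:,None]
def greens(im):
    h=cv2.cvtColor(im,cv2.COLOR_BGR2HSV)
    b,g,r=[im[...,i].astype(int) for i in range(3)]
    return ((g-np.maximum(b,r))>6).astype(np.uint8)
E
python3 - <<'E'
from h import *
im=cv2.imread('pics/top0.png');m=greens(im);m[:150]=0;m[290:]=0;m[:,:235]=0;m[:,345:]=0
n,l,st,ce=cv2.connectedComponentsWithStats(m)
for i in range(1,n):
    if st[i,4]>20:
        ys,xs=np.where(l==i);P=ray('top',np.c_[xs,ys],.06)[:,:2]
        d=cv2.distanceTransform((l==i).astype(np.uint8),cv2.DIST_L2,5);w=d>=d.max()*.75
        yy,xx=np.where(w);g=ray('top',[[(xx*d[w]).sum()/d[w].sum(),(yy*d[w]).sum()/d[w].sum()]],.06)[0,:2]
        far=P[np.argmax(np.hypot(*(P-g).T))]
        print(st[i],'gob',g.round(3),'tip',far.round(3),'cen',P.mean(0).round(3),'box',P.min(0).round(3),P.max(0).round(3))
cv2.imwrite('pics/top0z.png',cv2.convertScaleAbs(cv2.resize(im[150:290,170:410],None,fx=3.3,fy=3.3,interpolation=cv2.INTER_CUBIC),alpha=1.6))
E
```

```text
[256 174  18  11 120] gob [0.643 0.027] tip [ 0.641 -0.003] cen [0.643 0.022] box [ 0.631 -0.003] [0.657 0.04 ]
[297 184  17  12 121] gob [ 0.614 -0.09 ] tip [ 0.628 -0.064] cen [ 0.616 -0.086] box [ 0.602 -0.104] [ 0.63  -0.064]
[264 213  16  15 186] gob [0.539 0.002] tip [ 0.522 -0.007] cen [0.54  0.002] box [ 0.522 -0.017] [0.557 0.021]
[247 241  17  11 115] gob [0.475 0.051] tip [0.482 0.024] cen [0.476 0.048] box [0.463 0.024] [0.488 0.064]
[306 247  18  11 116] gob [ 0.457 -0.112] tip [ 0.461 -0.083] cen [ 0.458 -0.108] box [ 0.446 -0.125] [ 0.471 -0.083]
```

View pics/top0z.png

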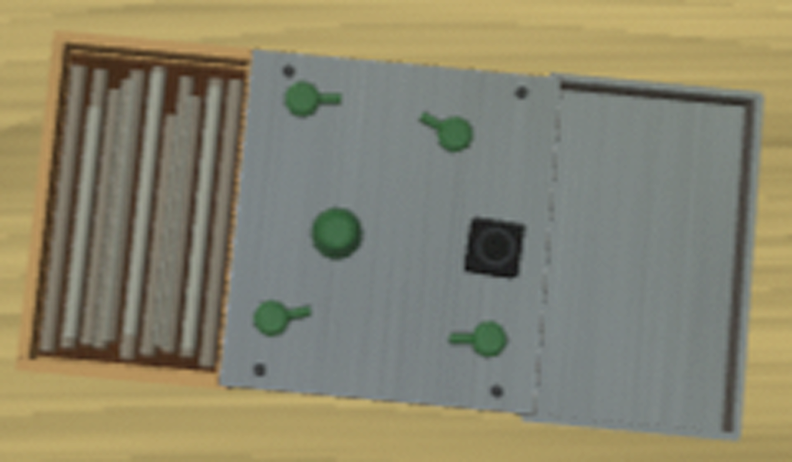

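The zoom shows plate corners at crop px (252,48), (557,73), (533,413) and (219,385). The stubs of the two left ends point right, and the stubs of the two right ends point left.

```bash
python3 - <<'E'
from h import *
c=np.float64([(252,48),(557,73),(533,413),(219,385)])/3.3+[170,150]
P=ray('top',c,.052)[:,:2];print(P.round(3).tolist())
print('sides',[round(np.hypot(*(P[i]-P[(i+1)%4])),3) for i in range(4)])
o=P.mean(0);X=(P[0]+P[1]-P[2]-P[3]);Y=(P[0]+P[3]-P[1]-P[2]);a=np.arctan2(X[1],X[0]);b=np.arctan2(-Y[0],Y[1]);yaw=(a+b)/2
print(o,np.degrees([a,b,yaw]))
R=np.array([[np.cos(yaw),-np.sin(yaw)],[np.sin(yaw),np.cos(yaw)]])
np.savez('plate.npz',o=o,R=R)
for n,g in dict(e4=(.643,.027),e3=(.614,-.09),vase=(.539,.002),e2=(.475,.051),e1=(.457,-.112)).items(): print(n,((np.array(g)-o)@R).round(3))
m=ray('top',[np.array([495,247])/3.3+[170,150]],.078)[0,:2];print('mould',m,(m-o)@R)
s=robot.get_state();T=s['tcp_rot']
p=lambda x,y,z:np.r_[o+R@[x,y],z]
tgt=p(.0,-.05,.2);print('tool shift',(T.T@(tgt-s['ee_pos'])).round(3), 'yaw tool x',np.degrees(np.arctan2(T[1,0],T[0,0])))
E
```

```text
[[0.683, 0.064], [0.661, -0.171], [0.4, -0.146], [0.425, 0.091]]
sides [np.float64(0.236), np.float64(0.262), np.float64(0.238), np.float64(0.26)]
[ 0.54228611 -0.04057292] [-5.7052498  -5.65881587 -5.68203284]
e4 [0.094 0.077]
e3 [ 0.076 -0.042]
vase [-0.007  0.042]
e2 [-0.076  0.084]
e1 [-0.078 -0.08 ]
mould [ 0.5244698  -0.11780187] [-0.01008251 -0.07861346]
tool shift [ 0.439 -0.227  0.053] yaw tool x 26.747000136736478
```

Emit:
{"op": "arm_command", "data": {"moves": [{"tx": 0.1,"ty": -0.075,"tz": 0,"rz": -14,"fingers": 0},{"tx": 0.2,"ty": -0.15,"tz": 0.02,"rz": -28,"fingers": 0},{"tx": 0.3,"ty": -0.225,"tz": 0.05,"rz": -43,"fingers": 0},{"tx": 0.392,"ty": -0.299,"tz": 0.083,"rz": -57.6,"fingers": 0},{"tx": 0.392,"ty": -0.299,"tz": 0.083,"rz": -57.6,"fingers": 0},{"tx": 0.392,"ty": -0.299,"tz": 0.083,"rz": -57.6,"fingers": 0},{"tx": 0.392,"ty": -0.299,"tz": 0.083,"rz": -57.6,"fingers": 0},{"tx": 0.392,"ty": -0.299,"tz": 0.083,"rz": -57.6,"fingers": 0},{"tx": 0.392,"ty": -0.299,"tz": 0.083,"rz": -57.6,"fingers": 0},{"tx": 0.392,"ty": -0.299,"tz": 0.083,"rz": -57.6,"fingers": 0},{"tx": 0.392,"ty": -0.299,"tz": 0.083,"rz": -57.6,"fingers": 0},{"tx": 0.392,"ty": -0.299,"tz": 0.083,"rz": -57.6,"fingers": 0},{"tx": 0.392,"ty": -0.299,"tz": 0.083,"rz": -57.6,"fingers": 0},{"tx": 0.392,"ty": -0.299,"tz": 0.083,"rz": -57.6,"fingers": 0},{"tx": 0.392,"ty": -0.299,"tz": 0.083,"rz": -57.6,"fingers": 0},{"tx": 0.392,"ty": -0.299,"tz": 0.083,"rz": -57.6,"fingers": 0}]}}

```text
invalid input at $.moves[0]: expected keys tx, ty, tz, rx, ry, rz, fingers
```

```bash
cat >> h.py <<'E'
Z=np.load('plate.npz');o,R=Z['o'],Z['R']
def st():
    s=robot.get_state();T=s['tcp_rot'];p=s['ee_pos']
    print('t',s['t'],'plate xy',((p[:2]-o)@R).round(4),'z',p[2].round(4),'yaw rel',np.degrees(np.arctan2(T[1,0],T[0,0])).round(2)-84.32,'F',s['force'].round(2),s['grip_width'].round(3),'tilt',T[:2,2].round(4))
def wrist_to_plate(uv,z,c):
    T=c['camera_from_world'];K=c['mtx'];R3=T[:3,:3];oo=-R3.T@T[:3,3]
    uv=np.atleast_2d(np.float64(uv));v=(uv-K[:2,2])/[K[0,0],K[1,1]];r=np.hypot(*v.T)[:,None]
    d=np.c_[v/r*np.sin(r),np.cos(r)]@R3
    return ((oo+d*((z-oo[2])/d[:,2])[:,None])[:,:2]-o)@R
def look(name):
    c=robot.calibration('wrist');im=robot.capture('wrist');cv2.imwrite(f'pics/{name}.png',im)
    n,l,s,ce=cv2.connectedComponentsWithStats(greens(im))
    for i in range(1,n):
        if s[i,4]>60:
            ys,xs=np.where(l==i);d=cv2.distanceTransform((l==i).astype(np.uint8),cv2.DIST_L2,5);w=d>=d.max()*.75;yy,xx=np.where(w)
            P=wrist_to_plate(np.c_[xs,ys],.06,c);g=wrist_to_plate([[xx.mean(),yy.mean()]],.06,c)[0];f=P[np.argmax(np.hypot(*(P-g).T))]
            print(ce[i].round(),s[i,4],'gob',g.round(3),'far',f.round(3))
def looktop(name):
    im=robot.capture('top');cv2.imwrite(f'pics/{name}.png',im);m=greens(im);m[:150]=0;m[300:]=0;m[:,:235]=0;m[:,400:]=0
    n,l,s,ce=cv2.connectedComponentsWithStats(m)
    for i in range(1,n):
        if s[i,4]>12: print(ce[i].round(),s[i,4],'cen@.06',((ray('top',[ce[i]],.06)[0,:2]-o)@R).round(3))
E
python3 - <<'E'
from h import *
st();look('w1');looktop('t1')
E
```

```text
Traceback (most recent call last):
  File "h.py", line 14, in st
    print('t',s['t'],'plate xy',((p[:2]-o)@R).round(4),'z',p[2].round(4),'yaw rel',np.degrees(np.arctan2(T[1,0],T[0,0])).round(2)-84.32,'F',s['force'].round(2),s['grip_width'].round(3),'tilt',T[:2,2].round(4))
                                                                                                                                                                ^^^^^^^^^^^^^^^^^^^^^
AttributeError: 'float' object has no attribute 'round'
```

Emit:
{"op": "arm_command", "data": {"moves": [{"tx": 0.1,"ty": -0.075,"tz": 0,"rx": 0,"ry": 0,"rz": -14,"fingers": 0},{"tx": 0.2,"ty": -0.15,"tz": 0.02,"rx": 0,"ry": 0,"rz": -28,"fingers": 0},{"tx": 0.3,"ty": -0.225,"tz": 0.05,"rx": 0,"ry": 0,"rz": -43,"fingers": 0},{"tx": 0.392,"ty": -0.299,"tz": 0.083,"rx": 0,"ry": 0,"rz": -57.6,"fingers": 0},{"tx": 0.392,"ty": -0.299,"tz": 0.083,"rx": 0,"ry": 0,"rz": -57.6,"fingers": 0},{"tx": 0.392,"ty": -0.299,"tz": 0.083,"rx": 0,"ry": 0,"rz": -57.6,"fingers": 0},{"tx": 0.392,"ty": -0.299,"tz": 0.083,"rx": 0,"ry": 0,"rz": -57.6,"fingers": 0},{"tx": 0.392,"ty": -0.299,"tz": 0.083,"rx": 0,"ry": 0,"rz": -57.6,"fingers": 0},{"tx": 0.392,"ty": -0.299,"tz": 0.083,"rx": 0,"ry": 0,"rz": -57.6,"fingers": 0},{"tx": 0.392,"ty": -0.299,"tz": 0.083,"rx": 0,"ry": 0,"rz": -57.6,"fingers": 0},{"tx": 0.392,"ty": -0.299,"tz": 0.083,"rx": 0,"ry": 0,"rz": -57.6,"fingers": 0},{"tx": 0.392,"ty": -0.299,"tz": 0.083,"rx": 0,"ry": 0,"rz": -57.6,"fingers": 0},{"tx": 0.392,"ty": -0.299,"tz": 0.083,"rx": 0,"ry": 0,"rz": -57.6,"fingers": 0},{"tx": 0.392,"ty": -0.299,"tz": 0.083,"rx": 0,"ry": 0,"rz": -57.6,"fingers": 0},{"tx": 0.392,"ty": -0.299,"tz": 0.083,"rx": 0,"ry": 0,"rz": -57.6,"fingers": 0},{"tx": 0.392,"ty": -0.299,"tz": 0.083,"rx": 0,"ry": 0,"rz": -57.6,"fingers": 0}]}}

```text
t: 1.43
ee_pos: [0.4628, -0.0488, 0.1705]
tcp_rot: [[0.1, 0.995, 0.0], [0.995, -0.1, -0.0], [-0.0, 0.0, -1.0]]
force: [0.4, -0.3, -0.0]
grip_width: 0.0001
finger_force: 0.0
```

```bash
sed -i "s/s\['grip_width'\].round(3)/round(s['grip_width'],3)/" h.py
python3 - <<'E'
from h import *
st();look('w1');looktop('t1')
E
```

```text
t 1.4333 plate xy [-0.0783 -0.016 ] z 0.1705 yaw rel -0.05999999999998806 F [ 0.39 -0.28 -0.  ] 0.0 tilt [ 0.0001 -0.0003]
[289.  84.] 1501 gob [-0.075  0.084] far [-0.068  0.054]
[511.  74.] 263 gob [0.116 0.106] far [0.093 0.101]
[412. 216.] 29602 gob [-0.003  0.039] far [ 0.087 -0.151]
[435. 105.] 88 gob [0.035 0.071] far [0.051 0.068]
[349. 170.] 73 gob [-0.034  0.018] far [-0.02   0.016]
[253. 220.] 132 gob [-0.099 -0.019] far [-0.111 -0.019]
[284. 217.] 64 gob [-0.079 -0.018] far [-0.071 -0.019]
[471. 329.] 135 gob [ 0.115 -0.139] far [ 0.117 -0.169]
[283. 351.] 264 gob [-0.078 -0.154] far [-0.075 -0.134]
[378. 349.] 113 gob [ 0.013 -0.153] far [ 0.025 -0.166]
[263. 179.] 121 cen@.06 [0.094 0.073]
[306. 189.] 122 cen@.06 [ 0.078 -0.039]
[268. 217.] 51 cen@.06 [0.001 0.051]
[252. 246.] 100 cen@.06 [-0.075  0.084]
```

View pics/w1.png

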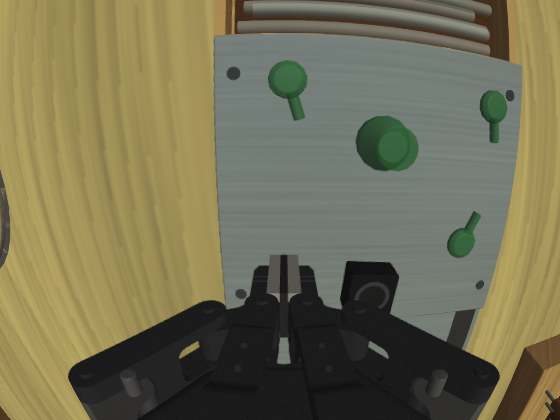

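The wrist view shows end2 at (288,82), end4 at (493,108), end3 at (462,240), the vase at (385,145), the mould at (370,285) and the closed pads at (285,270). The linkage elbows stand wide at (72,378) and (497,378), so I'll check their height against the vase.

```bash
python3 - <<'E'
from h import *
c=robot.calibration('wrist');s=robot.get_state();T=c['camera_from_world'];K=c['mtx'];R3=T[:3,:3];oo=-R3.T@T[:3,3];W=s['tcp_rot']
print('cam in tool',(W.T@(oo-s['ee_pos'])).round(3))
for uv in [(72,378),(497,378),(85,400),(215,303),(225,312),(255,268),(270,256),(300,256),(315,268),(268,290)]:
    v=(np.array(uv)-K[:2,2])/[K[0,0],K[1,1]];r=np.hypot(*v);d=R3.T@np.r_[v/r*np.sin(r),np.cos(r)]
    a=W.T@(oo-s['ee_pos']);b=W.T@d
    print(uv,[(a+b*((x-a[0])/b[0]))[1:].round(3).tolist() for x in(0.0,.011,.02)])
E
```

```text
cam in tool [ 0.078  0.001 -0.121]
(72, 378) [[-0.07, -0.06], [-0.06, -0.069], [-0.052, -0.076]]
(497, 378) [[0.072, -0.06], [0.062, -0.069], [0.053, -0.076]]
(85, 400) [[-0.06, -0.068], [-0.052, -0.076], [-0.045, -0.082]]
(215, 303) [[-0.029, -0.007], [-0.025, -0.023], [-0.021, -0.036]]
(225, 312) [[-0.023, -0.013], [-0.02, -0.029], [-0.017, -0.041]]
(255, 268) [[-0.014, 0.026], [-0.012, 0.005], [-0.01, -0.012]]
(270, 256) [[-0.007, 0.04], [-0.006, 0.017], [-0.005, -0.001]]
(300, 256) [[0.01, 0.04], [0.008, 0.017], [0.007, -0.001]]
(315, 268) [[0.017, 0.026], [0.014, 0.005], [0.012, -0.012]]
(268, 290) [[-0.006, 0.004], [-0.005, -0.013], [-0.005, -0.028]]
```

The elbows ride about 0.065 m above the TCP, at z ≈ 0.14 during the sweep. That clears the 0.10 m vase top. Now I'll descend behind end1 and sweep it.

Emit:
{"op": "arm_command", "data": {"moves": [{"tx": 0,"ty": 0.001,"tz": 0.035,"rx": 0,"ry": 0,"rz": 0,"fingers": 0},{"tx": 0,"ty": 0.001,"tz": 0.065,"rx": 0,"ry": 0,"rz": 0,"fingers": 0},{"tx": 0,"ty": 0.001,"tz": 0.085,"rx": 0,"ry": 0,"rz": 0,"fingers": 0},{"tx": 0,"ty": 0.001,"tz": 0.093,"rx": 0,"ry": 0,"rz": 0,"fingers": 0},{"tx": -0.01,"ty": 0.001,"tz": 0.093,"rx": 0,"ry": 0,"rz": 0,"fingers": 0},{"tx": -0.016,"ty": 0.001,"tz": 0.093,"rx": 0,"ry": 0,"rz": 0,"fingers": 0},{"tx": -0.022,"ty": 0.001,"tz": 0.093,"rx": 0,"ry": 0,"rz": 0,"fingers": 0},{"tx": -0.028,"ty": 0.001,"tz": 0.093,"rx": 0,"ry": 0,"rz": 0,"fingers": 0},{"tx": -0.034,"ty": 0.001,"tz": 0.093,"rx": 0,"ry": 0,"rz": 0,"fingers": 0},{"tx": -0.04,"ty": 0.001,"tz": 0.093,"rx": 0,"ry": 0,"rz": 0,"fingers": 0},{"tx": -0.046,"ty": 0.001,"tz": 0.093,"rx": 0,"ry": 0,"rz": 0,"fingers": 0}]}}

```text
t: 2.45
ee_pos: [0.4595, -0.0943, 0.0777]
tcp_rot: [[0.099, 0.995, 0.001], [0.995, -0.099, -0.0], [-0.0, 0.001, -1.0]]
force: [-0.5, 0.3, -0.1]
grip_width: 0.0004
finger_force: 0.1
```

```bash
python3 - <<'E'
from h import *
st();look('w2');looktop('t2')
a=cv2.imread('pics/w2.png')[180:420,150:450];b=cv2.convertScaleAbs(cv2.imread('pics/t2.png')[160:290,230:400],alpha=1.5)
cv2.imwrite('pics/m2.png',np.hstack([cv2.resize(a,(400,400)),cv2.resize(b,(400,400))]))
E
```

```text
t 2.45 plate xy [-0.077  -0.0617] z 0.0777 yaw rel 0.020000000000010232 F [-0.53  0.33 -0.06] 0.0 tilt [ 0.0007 -0.0003]
[372. 149.] 114102 gob [0.06  0.063] far [ 0.108 -0.223]
[283. 351.] 305 gob [-0.077 -0.112] far [-0.079 -0.101]
[263. 179.] 120 cen@.06 [0.094 0.072]
[306. 189.] 123 cen@.06 [ 0.078 -0.039]
[271. 220.] 184 cen@.06 [-0.007  0.042]
[253. 246.] 115 cen@.06 [-0.074  0.081]
```

View pics/m2.png

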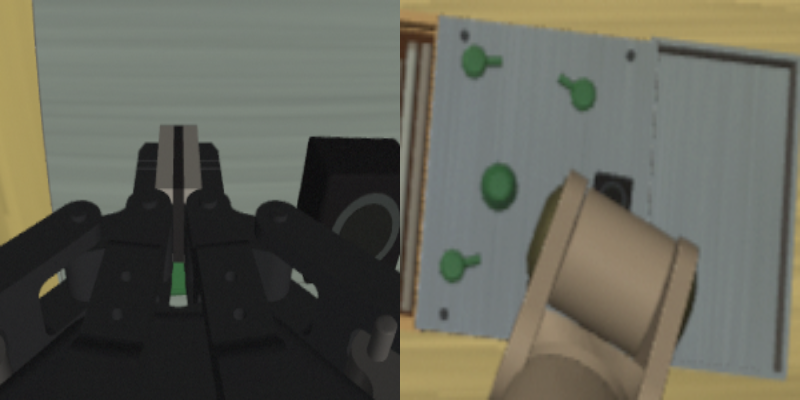

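Through the gap between the fingers (left panel, (180,278)) end1's green shows straight ahead of the fingers. The mould and vase haven't moved. I'll continue over the edge, lift, and go back for end2.

Emit:
{"op": "arm_command", "data": {"moves": [{"tx": -0.008,"ty": 0,"tz": 0,"rx": 0,"ry": 0,"rz": 0,"fingers": 0},{"tx": -0.016,"ty": 0,"tz": 0,"rx": 0,"ry": 0,"rz": 0,"fingers": 0},{"tx": -0.024,"ty": 0,"tz": 0,"rx": 0,"ry": 0,"rz": 0,"fingers": 0},{"tx": -0.032,"ty": 0,"tz": 0,"rx": 0,"ry": 0,"rz": 0,"fingers": 0},{"tx": -0.04,"ty": 0,"tz": 0,"rx": 0,"ry": 0,"rz": 0,"fingers": 0},{"tx": -0.048,"ty": 0,"tz": 0,"rx": 0,"ry": 0,"rz": 0,"fingers": 0},{"tx": -0.056,"ty": 0,"tz": 0,"rx": 0,"ry": 0,"rz": 0,"fingers": 0},{"tx": -0.064,"ty": 0,"tz": 0,"rx": 0,"ry": 0,"rz": 0,"fingers": 0},{"tx": -0.072,"ty": 0,"tz": 0,"rx": 0,"ry": 0,"rz": 0,"fingers": 0},{"tx": -0.072,"ty": 0,"tz": -0.03,"rx": 0,"ry": 0,"rz": 0,"fingers": 0},{"tx": -0.05,"ty": 0,"tz": -0.06,"rx": 0,"ry": 0,"rz": 0,"fingers": 0},{"tx": -0.01,"ty": 0,"tz": -0.08,"rx": 0,"ry": 0,"rz": 0,"fingers": 0},{"tx": 0.025,"ty": 0,"tz": -0.08,"rx": 0,"ry": 0,"rz": 0,"fingers": 0},{"tx": 0.06,"ty": 0,"tz": -0.08,"rx": 0,"ry": 0,"rz": 0,"fingers": 0},{"tx": 0.09,"ty": 0,"tz": -0.08,"rx": 0,"ry": 0,"rz": 0,"fingers": 0},{"tx": 0.12,"ty": 0,"tz": -0.08,"rx": 0,"ry": 0,"rz": 0,"fingers": 0},{"tx": 0.15,"ty": 0,"tz": -0.08,"rx": 0,"ry": 0,"rz": 0,"fingers": 0},{"tx": 0.18,"ty": 0,"tz": -0.08,"rx": 0,"ry": 0,"rz": 0,"fingers": 0},{"tx": 0.182,"ty": 0,"tz": -0.08,"rx": 0,"ry": 0,"rz": 0,"fingers": 0}]}}

```text
t: 4.13
ee_pos: [0.4774, 0.0909, 0.1574]
tcp_rot: [[0.095, 0.995, 0.0], [0.995, -0.095, 0.001], [0.001, 0.0, -1.0]]
force: [-0.1, -0.4, -0.8]
grip_width: -0.0001
finger_force: 0.0
```

```bash
python3 - <<'E'
from h import *
st();looktop('t3')
b=cv2.convertScaleAbs(cv2.imread('pics/t3.png')[155:295,180:410],alpha=1.5)
cv2.imwrite('pics/m3.png',cv2.resize(b,None,fx=3.4,fy=3.4))
E
```

```text
t 4.1333 plate xy [-0.0776  0.1244] z 0.1574 yaw rel 0.2400000000000091 F [-0.12 -0.45 -0.81] -0.0 tilt [0.0002 0.001 ]
[263. 179.] 119 cen@.06 [0.094 0.073]
[306. 189.] 120 cen@.06 [ 0.078 -0.038]
[271. 220.] 186 cen@.06 [-0.007  0.042]
[337. 255.] 47 cen@.06 [-0.079 -0.128]
```

View pics/m3.png

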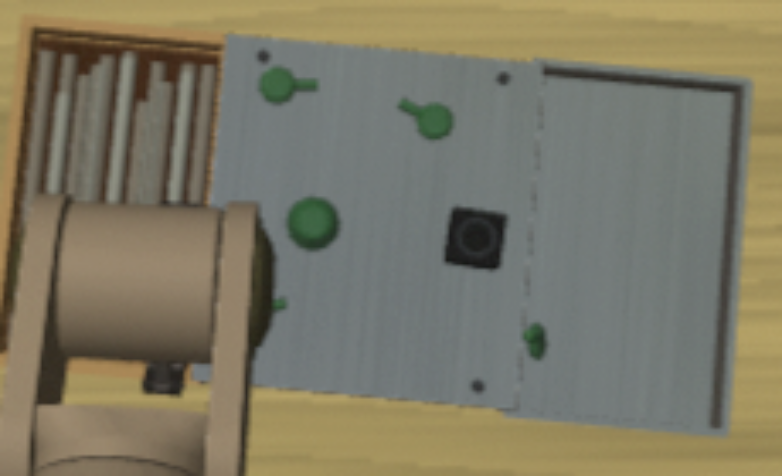

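End1 went over the edge into the pan, gob down, and is leaning against the plate edge at (535,340). End2 is hidden under the arm with its stub at (280,304). Next is end2, with the fingers biased slightly to +x.

Emit:
{"op": "arm_command", "data": {"moves": [{"tx": 0.001,"ty": 0.006,"tz": 0.03,"rx": 0,"ry": 0,"rz": 0,"fingers": 0},{"tx": 0.001,"ty": 0.006,"tz": 0.055,"rx": 0,"ry": 0,"rz": 0,"fingers": 0},{"tx": 0.001,"ty": 0.006,"tz": 0.073,"rx": 0,"ry": 0,"rz": 0,"fingers": 0},{"tx": 0.001,"ty": 0.006,"tz": 0.08,"rx": 0,"ry": 0,"rz": 0,"fingers": 0},{"tx": -0.006,"ty": 0.006,"tz": 0.08,"rx": 0,"ry": 0,"rz": 0,"fingers": 0},{"tx": -0.012,"ty": 0.006,"tz": 0.08,"rx": 0,"ry": 0,"rz": 0,"fingers": 0},{"tx": -0.018,"ty": 0.006,"tz": 0.08,"rx": 0,"ry": 0,"rz": 0,"fingers": 0},{"tx": -0.024,"ty": 0.006,"tz": 0.08,"rx": 0,"ry": 0,"rz": 0,"fingers": 0},{"tx": -0.03,"ty": 0.006,"tz": 0.08,"rx": 0,"ry": 0,"rz": 0,"fingers": 0},{"tx": -0.036,"ty": 0.006,"tz": 0.08,"rx": 0,"ry": 0,"rz": 0,"fingers": 0},{"tx": -0.042,"ty": 0.006,"tz": 0.08,"rx": 0,"ry": 0,"rz": 0,"fingers": 0},{"tx": -0.048,"ty": 0.006,"tz": 0.08,"rx": 0,"ry": 0,"rz": 0,"fingers": 0},{"tx": -0.054,"ty": 0.006,"tz": 0.08,"rx": 0,"ry": 0,"rz": 0,"fingers": 0},{"tx": -0.06,"ty": 0.006,"tz": 0.08,"rx": 0,"ry": 0,"rz": 0,"fingers": 0}]}}

```text
t: 5.35
ee_pos: [0.4774, 0.0267, 0.0774]
tcp_rot: [[0.098, 0.995, 0.0], [0.995, -0.098, 0.0], [0.0, 0.0, -1.0]]
force: [-0.2, 0.3, 1.1]
grip_width: 0.0001
finger_force: 0.3
```

```bash
python3 - <<'E'
from h import *
st();look('w4');looktop('t4')
im=robot.capture('scene');cv2.imwrite('pics/s4.png',im)
a=cv2.imread('pics/w4.png')[150:420,130:450];b=cv2.convertScaleAbs(im[165:265,165:325],alpha=1.4)
cv2.imwrite('pics/m4.png',np.hstack([cv2.resize(a,(400,338)),cv2.resize(b,(400,338))]))
E
```

```text
t 5.35 plate xy [-0.0712  0.0605] z 0.0774 yaw rel 0.030000000000001137 F [-0.21  0.3   1.09] 0.0 tilt [0.0001 0.    ]
[381. 240.] 61889 gob [0.035 0.07 ] far [ 0.118 -0.102]
[283. 351.] 288 gob [-0.071  0.01 ] far [-0.073  0.022]
[378. 349.] 114 gob [-0.017  0.01 ] far [-0.009  0.002]
[263. 179.] 119 cen@.06 [0.094 0.073]
[306. 189.] 121 cen@.06 [ 0.078 -0.038]
[272. 217.] 92 cen@.06 [0.001 0.041]
[337. 255.] 46 cen@.06 [-0.079 -0.128]
```

View pics/m4.png

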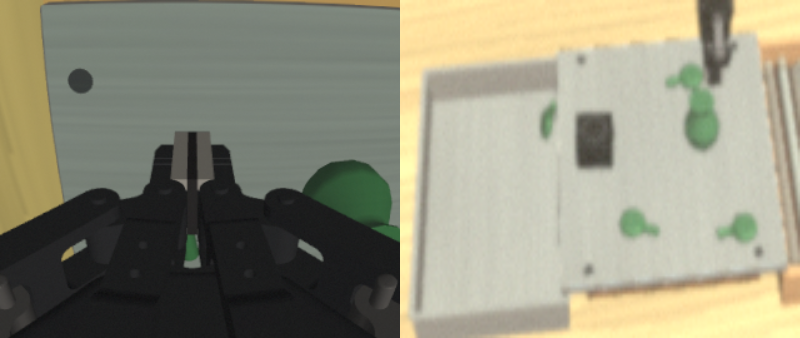

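The scene view (right panel) shows end2 at (690,75) just ahead of the fingertips, stub still forward. End1 is in the pan at (548,118). The vase and mould haven't moved. I'll continue and track by scene mask.

Emit:
{"op": "arm_command", "data": {"moves": [{"tx": -0.006,"ty": 0,"tz": 0,"rx": 0,"ry": 0,"rz": 0,"fingers": 0},{"tx": -0.013,"ty": 0,"tz": 0,"rx": 0,"ry": 0,"rz": 0,"fingers": 0},{"tx": -0.02,"ty": 0,"tz": 0,"rx": 0,"ry": 0,"rz": 0,"fingers": 0},{"tx": -0.027,"ty": 0,"tz": 0,"rx": 0,"ry": 0,"rz": 0,"fingers": 0},{"tx": -0.034,"ty": 0,"tz": 0,"rx": 0,"ry": 0,"rz": 0,"fingers": 0},{"tx": -0.041,"ty": 0,"tz": 0,"rx": 0,"ry": 0,"rz": 0,"fingers": 0},{"tx": -0.048,"ty": 0,"tz": 0,"rx": 0,"ry": 0,"rz": 0,"fingers": 0},{"tx": -0.055,"ty": 0,"tz": 0,"rx": 0,"ry": 0,"rz": 0,"fingers": 0},{"tx": -0.062,"ty": 0,"tz": 0,"rx": 0,"ry": 0,"rz": 0,"fingers": 0}]}}

```text
t: 6.25
ee_pos: [0.4713, -0.0352, 0.0773]
tcp_rot: [[0.099, 0.995, 0.0], [0.995, -0.099, 0.0], [0.0, 0.0, -1.0]]
force: [0.3, 0.4, 0.6]
grip_width: -0.0001
finger_force: 0.1
```

```bash
cat >> h.py <<'E'
def lookscene(name):
    im=robot.capture('scene');cv2.imwrite(f'pics/{name}.png',im);m=greens(im);m[:165]=0;m[265:]=0;m[:,:165]=0;m[:,325:]=0
    n,l,s,ce=cv2.connectedComponentsWithStats(m)
    for i in range(1,n):
        if s[i,4]<12: continue
        ys,xs=np.where(l==i);d=cv2.distanceTransform((l==i).astype(np.uint8),cv2.DIST_L2,5);w=d>=d.max()*.75;yy,xx=np.where(w)
        P=((ray('scene',np.c_[xs,ys],.058)[:,:2]-o)@R);g=(ray('scene',[[xx.mean(),yy.mean()]],.058)[0,:2]-o)@R
        print('scene',ce[i].round(),s[i,4],'gob',g.round(3),'box',P.min(0).round(3),P.max(0).round(3))
E
python3 - <<'E'
from h import *
st();lookscene('s5')
E
```

```text
t 6.25 plate xy [-0.0712 -0.0017] z 0.0773 yaw rel 0.020000000000010232 F [0.34 0.4  0.58] -0.0 tilt [0. 0.]
scene [258. 189.] 85 gob [-0.076 -0.026] box [-0.091 -0.055] [-0.061 -0.013]
scene [285. 200.] 201 gob [-0.023  0.043] box [-0.06   0.021] [0.01  0.061]
scene [224. 200.] 48 gob [-0.044 -0.131] box [-0.065 -0.139] [-0.023 -0.121]
scene [259. 231.] 101 gob [ 0.079 -0.043] box [ 0.063 -0.056] [ 0.094 -0.016]
scene [301. 232.] 100 gob [0.096 0.076] box [0.082 0.045] [0.11 0.09]
```

End2 is tracking straight, with its gob at plate (-0.076,-0.026). I'll push it over the edge.

Emit:
{"op": "arm_command", "data": {"moves": [{"tx": -0.007,"ty": -0.001,"tz": 0,"rx": 0,"ry": 0,"rz": 0,"fingers": 0},{"tx": -0.014,"ty": -0.002,"tz": 0,"rx": 0,"ry": 0,"rz": 0,"fingers": 0},{"tx": -0.022,"ty": -0.003,"tz": 0,"rx": 0,"ry": 0,"rz": 0,"fingers": 0},{"tx": -0.03,"ty": -0.003,"tz": 0,"rx": 0,"ry": 0,"rz": 0,"fingers": 0},{"tx": -0.038,"ty": -0.003,"tz": 0,"rx": 0,"ry": 0,"rz": 0,"fingers": 0},{"tx": -0.046,"ty": -0.003,"tz": 0,"rx": 0,"ry": 0,"rz": 0,"fingers": 0},{"tx": -0.054,"ty": -0.003,"tz": 0,"rx": 0,"ry": 0,"rz": 0,"fingers": 0},{"tx": -0.063,"ty": -0.003,"tz": 0,"rx": 0,"ry": 0,"rz": 0,"fingers": 0},{"tx": -0.072,"ty": -0.003,"tz": 0,"rx": 0,"ry": 0,"rz": 0,"fingers": 0},{"tx": -0.082,"ty": -0.003,"tz": 0,"rx": 0,"ry": 0,"rz": 0,"fingers": 0},{"tx": -0.092,"ty": -0.003,"tz": 0,"rx": 0,"ry": 0,"rz": 0,"fingers": 0},{"tx": -0.102,"ty": -0.003,"tz": 0,"rx": 0,"ry": 0,"rz": 0,"fingers": 0},{"tx": -0.112,"ty": -0.003,"tz": 0,"rx": 0,"ry": 0,"rz": 0,"fingers": 0},{"tx": -0.12,"ty": -0.003,"tz": 0,"rx": 0,"ry": 0,"rz": 0,"fingers": 0},{"tx": -0.125,"ty": -0.003,"tz": 0,"rx": 0,"ry": 0,"rz": 0,"fingers": 0},{"tx": -0.125,"ty": -0.003,"tz": 0,"rx": 0,"ry": 0,"rz": 0,"fingers": 0}]}}

```text
t: 7.63
ee_pos: [0.456, -0.1596, 0.0773]
tcp_rot: [[0.1, 0.995, 0.0], [0.995, -0.1, -0.0], [-0.0, 0.0, -1.0]]
force: [-0.4, -0.4, 1.0]
grip_width: 0.0
finger_force: 0.0
```

```bash
python3 - <<'E'
from h import *
st();lookscene('s6')
a=cv2.convertScaleAbs(cv2.imread('pics/s6.png')[165:265,165:325],alpha=1.4)
cv2.imwrite('pics/m6.png',cv2.resize(a,(640,400)))
E
```

```text
t 7.6333 plate xy [-0.074 -0.127] z 0.0773 yaw rel -0.03999999999999204 F [-0.39 -0.41  1.02] 0.0 tilt [ 0.0002 -0.0002]
scene [285. 200.] 200 gob [-0.024  0.043] box [-0.06   0.023] [0.01  0.061]
scene [210. 198.] 67 gob [-0.061 -0.17 ] box [-0.078 -0.178] [-0.027 -0.161]
scene [224. 199.] 44 gob [-0.043 -0.13 ] box [-0.065 -0.139] [-0.023 -0.121]
scene [259. 231.] 99 gob [ 0.078 -0.042] box [ 0.062 -0.056] [ 0.094 -0.016]
scene [301. 232.] 99 gob [0.096 0.076] box [0.082 0.047] [0.11  0.089]
```

View pics/m6.png

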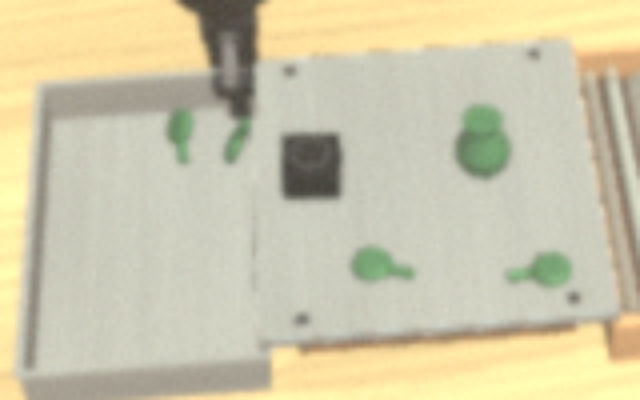

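Both front ends are in the pan, at (180,135) and (238,140). The vase and mould haven't moved. For end3, at (375,262) with its stub toward the vase side, I'll push on the gob just beside the stub so the stub nests against the fingers.

Emit:
{"op": "arm_command", "data": {"moves": [{"tx": 0,"ty": 0,"tz": -0.03,"rx": 0,"ry": 0,"rz": 0,"fingers": 0},{"tx": 0,"ty": 0,"tz": -0.06,"rx": 0,"ry": 0,"rz": 0,"fingers": 0},{"tx": 0,"ty": 0,"tz": -0.09,"rx": 0,"ry": 0,"rz": 0,"fingers": 0},{"tx": 0.022,"ty": 0.024,"tz": -0.09,"rx": 0,"ry": 0,"rz": 0,"fingers": 0},{"tx": 0.044,"ty": 0.048,"tz": -0.09,"rx": 0,"ry": 0,"rz": 0,"fingers": 0},{"tx": 0.066,"ty": 0.071,"tz": -0.09,"rx": 0,"ry": 0,"rz": 0,"fingers": 0},{"tx": 0.088,"ty": 0.095,"tz": -0.09,"rx": 0,"ry": 0,"rz": 0,"fingers": 0},{"tx": 0.11,"ty": 0.119,"tz": -0.09,"rx": 0,"ry": 0,"rz": 0,"fingers": 0},{"tx": 0.132,"ty": 0.142,"tz": -0.09,"rx": 0,"ry": 0,"rz": 0,"fingers": 0},{"tx": 0.132,"ty": 0.142,"tz": -0.09,"rx": 0,"ry": 0,"rz": 0,"fingers": 0},{"tx": 0.132,"ty": 0.142,"tz": -0.06,"rx": 0,"ry": 0,"rz": 0,"fingers": 0},{"tx": 0.132,"ty": 0.142,"tz": -0.03,"rx": 0,"ry": 0,"rz": 0,"fingers": 0},{"tx": 0.132,"ty": 0.142,"tz": -0.01,"rx": 0,"ry": 0,"rz": 0,"fingers": 0},{"tx": 0.132,"ty": 0.142,"tz": 0,"rx": 0,"ry": 0,"rz": 0,"fingers": 0},{"tx": 0.126,"ty": 0.142,"tz": 0,"rx": 0,"ry": 0,"rz": 0,"fingers": 0},{"tx": 0.12,"ty": 0.142,"tz": 0,"rx": 0,"ry": 0,"rz": 0,"fingers": 0},{"tx": 0.114,"ty": 0.142,"tz": 0,"rx": 0,"ry": 0,"rz": 0,"fingers": 0},{"tx": 0.108,"ty": 0.142,"tz": 0,"rx": 0,"ry": 0,"rz": 0,"fingers": 0},{"tx": 0.102,"ty": 0.142,"tz": 0,"rx": 0,"ry": 0,"rz": 0,"fingers": 0},{"tx": 0.096,"ty": 0.142,"tz": 0,"rx": 0,"ry": 0,"rz": 0,"fingers": 0}]}}

```text
t: 9.35
ee_pos: [0.6069, -0.0778, 0.0779]
tcp_rot: [[0.099, 0.995, 0.001], [0.995, -0.099, -0.0], [-0.0, 0.001, -1.0]]
force: [-0.0, 0.8, 0.2]
grip_width: -0.0002
finger_force: 0.5
```

```bash
python3 - <<'E'
from h import *
st();lookscene('s7')
a=cv2.convertScaleAbs(cv2.imread('pics/s7.png')[165:265,165:325],alpha=1.4)
cv2.imwrite('pics/m7.png',cv2.resize(a,(640,400)))
E
```

```text
t 9.35 plate xy [ 0.0679 -0.0307] z 0.0779 yaw rel 0.0 F [-0.01  0.82  0.24] -0.0 tilt [ 0.0008 -0.0002]
scene [285. 200.] 201 gob [-0.023  0.043] box [-0.06   0.023] [0.007 0.061]
scene [212. 198.] 75 gob [-0.058 -0.162] box [-0.073 -0.175] [-0.026 -0.15 ]
scene [224. 200.] 41 gob [-0.038 -0.132] box [-0.065 -0.139] [-0.023 -0.121]
scene [256. 232.] 99 gob [ 0.082 -0.053] box [ 0.068 -0.066] [ 0.097 -0.023]
scene [301. 232.] 98 gob [0.096 0.076] box [0.082 0.045] [0.11  0.089]
```

View pics/m7.png

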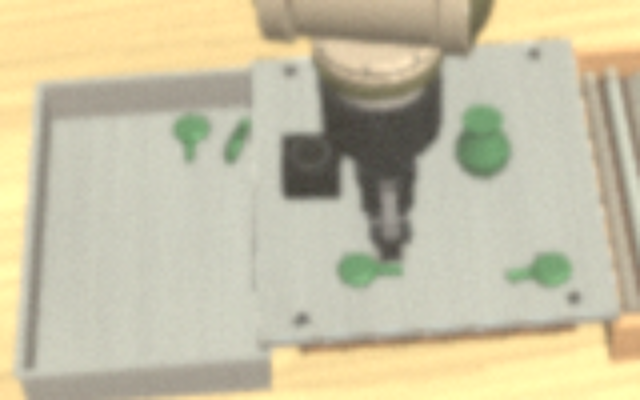

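End3 has started moving, with its gob at (358,270). The stub lies beside the fingertips. I'll continue with a slight drift to +x.

Emit:
{"op": "arm_command", "data": {"moves": [{"tx": -0.006,"ty": 0.001,"tz": 0,"rx": 0,"ry": 0,"rz": 0,"fingers": 0},{"tx": -0.012,"ty": 0.001,"tz": 0,"rx": 0,"ry": 0,"rz": 0,"fingers": 0},{"tx": -0.018,"ty": 0.002,"tz": 0,"rx": 0,"ry": 0,"rz": 0,"fingers": 0},{"tx": -0.024,"ty": 0.002,"tz": 0,"rx": 0,"ry": 0,"rz": 0,"fingers": 0},{"tx": -0.03,"ty": 0.003,"tz": 0,"rx": 0,"ry": 0,"rz": 0,"fingers": 0}]}}

```text
t: 9.82
ee_pos: [0.6067, -0.1078, 0.0772]
tcp_rot: [[0.099, 0.995, -0.0], [0.995, -0.099, 0.0], [-0.0, -0.0, -1.0]]
force: [-0.1, 0.5, 0.1]
grip_width: 0.0
finger_force: 0.1
```

```bash
python3 - <<'E'
from h import *
st();lookscene('s8')
E
```

```text
t 9.8167 plate xy [ 0.0708 -0.0606] z 0.0772 yaw rel 0.020000000000010232 F [-0.06  0.51  0.13] 0.0 tilt [-0.0002  0.    ]
scene [285. 200.] 204 gob [-0.022  0.043] box [-0.06   0.023] [0.01  0.061]
scene [212. 198.] 74 gob [-0.057 -0.162] box [-0.073 -0.175] [-0.026 -0.15 ]
scene [224. 200.] 45 gob [-0.041 -0.131] box [-0.065 -0.139] [-0.023 -0.121]
scene [301. 232.] 100 gob [0.096 0.076] box [0.082 0.045] [0.11  0.089]
scene [250. 235.] 104 gob [ 0.094 -0.069] box [ 0.076 -0.083] [ 0.108 -0.042]
```

```bash
cat >> h.py <<'E'
def stub(pic,near,cam='scene'):
    m=greens(cv2.imread(f'pics/{pic}.png'));n,l,s,ce=cv2.connectedComponentsWithStats(m)
    i=1+np.argmin(np.hypot(*(ce[1:]-near).T));ys,xs=np.where(l==i)
    d=cv2.distanceTransform((l==i).astype(np.uint8),cv2.DIST_L2,5);w=d>=d.max()*.75;yy,xx=np.where(w)
    P=((ray(cam,np.c_[xs,ys],.057)[:,:2]-o)@R);g=(ray(cam,[[xx.mean(),yy.mean()]],.057)[0,:2]-o)@R
    r=np.hypot(*(P-g).T);k=P[r>.021].mean(0);v=k-g
    print('gob',g.round(4),'stub pts',k.round(4),'ang',np.degrees(np.arctan2(v[1],v[0])).round(),'tip',(g+.03*v/np.hypot(*v)).round(4))
E
python3 - <<'E'
from h import *
stub('s6',(259,231));stub('s7',(256,232));stub('s8',(250,235));stub('s8',(301,232))
E
```

```text
gob [ 0.0773 -0.0421] stub pts [ 0.0884 -0.0195] ang 64.0 tip [ 0.0905 -0.0152]
gob [ 0.0812 -0.0531] stub pts [ 0.0849 -0.0278] ang 82.0 tip [ 0.0856 -0.0234]
gob [ 0.0931 -0.0691] stub pts [ 0.0809 -0.0462] ang 118.0 tip [ 0.0789 -0.0426]
gob [0.0953 0.0765] stub pts [0.0974 0.0497] ang -86.0 tip [0.0976 0.0466]
```

End3's gob slid off to the +x side, to (0.093,-0.069) with its stub at 118°. I'll back off, step to the other side of the stub, and push from there. That should steer it back.

Emit:
{"op": "arm_command", "data": {"moves": [{"tx": 0.003,"ty": -0.003,"tz": 0,"rx": 0,"ry": 0,"rz": 0,"fingers": 0},{"tx": 0.02,"ty": -0.003,"tz": 0,"rx": 0,"ry": 0,"rz": 0,"fingers": 0},{"tx": 0.042,"ty": -0.003,"tz": 0,"rx": 0,"ry": 0,"rz": 0,"fingers": 0},{"tx": 0.045,"ty": 0.01,"tz": 0,"rx": 0,"ry": 0,"rz": 0,"fingers": 0},{"tx": 0.045,"ty": 0.03,"tz": 0,"rx": 0,"ry": 0,"rz": 0,"fingers": 0},{"tx": 0.04,"ty": 0.03,"tz": 0,"rx": 0,"ry": 0,"rz": 0,"fingers": 0},{"tx": 0.03,"ty": 0.03,"tz": 0,"rx": 0,"ry": 0,"rz": 0,"fingers": 0},{"tx": 0.022,"ty": 0.03,"tz": 0,"rx": 0,"ry": 0,"rz": 0,"fingers": 0},{"tx": 0.016,"ty": 0.03,"tz": 0,"rx": 0,"ry": 0,"rz": 0,"fingers": 0},{"tx": 0.01,"ty": 0.03,"tz": 0,"rx": 0,"ry": 0,"rz": 0,"fingers": 0},{"tx": 0.004,"ty": 0.03,"tz": 0,"rx": 0,"ry": 0,"rz": 0,"fingers": 0}]}}

```text
t: 10.78
ee_pos: [0.6366, -0.1071, 0.0774]
tcp_rot: [[0.099, 0.995, -0.0], [0.995, -0.099, 0.0], [0.0, -0.0, -1.0]]
force: [-0.4, -0.0, 0.2]
grip_width: 0.0
finger_force: 0.0
```

```bash
python3 - <<'E'
from h import *
st();lookscene('s9');stub('s9',(248,235))
E
```

```text
t 10.7833 plate xy [ 0.1005 -0.0568] z 0.0774 yaw rel -0.01999999999999602 F [-0.44 -0.02  0.17] 0.0 tilt [-0.0001  0.0001]
scene [285. 200.] 201 gob [-0.023  0.043] box [-0.06   0.023] [0.007 0.061]
scene [212. 198.] 77 gob [-0.057 -0.162] box [-0.073 -0.175] [-0.026 -0.15 ]
scene [224. 199.] 44 gob [-0.044 -0.13 ] box [-0.065 -0.139] [-0.023 -0.121]
scene [301. 232.] 101 gob [0.096 0.076] box [0.082 0.045] [0.11  0.089]
scene [244. 235.] 74 gob [ 0.09  -0.081] box [ 0.076 -0.093] [ 0.104 -0.069]
gob [ 0.0894 -0.0811] stub pts [nan nan] ang nan tip [nan nan]h.py:46: RuntimeWarning: Mean of empty slice.
  r=np.hypot(*(P-g).T);k=P[r>.021].mean(0);v=k-g
  ret = um.true_divide(
```

Emit:
{"op": "arm_command", "data": {"moves": [{"tx": -0.006,"ty": -0.001,"tz": 0,"rx": 0,"ry": 0,"rz": 0,"fingers": 0},{"tx": -0.012,"ty": -0.002,"tz": 0,"rx": 0,"ry": 0,"rz": 0,"fingers": 0},{"tx": -0.018,"ty": -0.002,"tz": 0,"rx": 0,"ry": 0,"rz": 0,"fingers": 0}]}}

```text
t: 11.08
ee_pos: [0.633, -0.1243, 0.0773]
tcp_rot: [[0.098, 0.995, -0.0], [0.995, -0.098, 0.0], [0.0, -0.0, -1.0]]
force: [0.4, 0.6, 0.2]
grip_width: 0.0001
finger_force: 0.1
```

```bash
python3 - <<'E'
from h import *
st();lookscene('s10');stub('s10',(240,236))
E
```

```text
t 11.0833 plate xy [ 0.0986 -0.0743] z 0.0773 yaw rel 0.030000000000001137 F [0.45 0.58 0.2 ] 0.0 tilt [-0.0002  0.0001]
scene [285. 200.] 203 gob [-0.022  0.043] box [-0.06   0.023] [0.007 0.061]
scene [212. 198.] 76 gob [-0.057 -0.162] box [-0.073 -0.175] [-0.026 -0.15 ]
scene [224. 200.] 39 gob [-0.04  -0.131] box [-0.065 -0.139] [-0.023 -0.124]
scene [238. 233.] 58 gob [ 0.082 -0.097] box [ 0.068 -0.106] [ 0.099 -0.088]
scene [301. 232.] 102 gob [0.095 0.075] box [0.082 0.045] [0.11  0.091]
gob [ 0.0815 -0.0973] stub pts [nan nan] ang nan tip [nan nan]h.py:46: RuntimeWarning: Mean of empty slice.
  r=np.hypot(*(P-g).T);k=P[r>.021].mean(0);v=k-g
  ret = um.true_divide(
```

Emit:
{"op": "arm_command", "data": {"moves": [{"tx": 0.003,"ty": 0.002,"tz": 0,"rx": 0,"ry": 0,"rz": 0,"fingers": 0},{"tx": 0.03,"ty": 0.003,"tz": 0,"rx": 0,"ry": 0,"rz": 0,"fingers": 0},{"tx": 0.055,"ty": 0.003,"tz": 0,"rx": 0,"ry": 0,"rz": 0,"fingers": 0}]}}

```text
t: 11.38
ee_pos: [0.642, -0.0692, 0.0773]
tcp_rot: [[0.1, 0.995, 0.0], [0.995, -0.1, 0.0], [0.0, 0.0, -1.0]]
force: [0.5, -0.2, -0.2]
grip_width: -0.0
finger_force: 0.0
```

```bash
python3 - <<'E'
from h import *
st();lookscene('s11');stub('s11',(240,234))
E
```

```text
t 11.3833 plate xy [ 0.1021 -0.0186] z 0.0773 yaw rel -0.0799999999999983 F [ 0.51 -0.2  -0.16] -0.0 tilt [0.0003 0.0001]
scene [286. 200.] 180 gob [-0.023  0.045] box [-0.06   0.028] [0.01  0.061]
scene [212. 198.] 76 gob [-0.057 -0.162] box [-0.073 -0.175] [-0.026 -0.15 ]
scene [224. 200.] 45 gob [-0.038 -0.132] box [-0.065 -0.139] [-0.023 -0.121]
scene [240. 233.] 101 gob [ 0.083 -0.094] box [ 0.068 -0.106] [ 0.096 -0.066]
scene [301. 232.] 102 gob [0.096 0.076] box [0.082 0.045] [0.11 0.09]
gob [ 0.0817 -0.0944] stub pts [ 0.0883 -0.0697] ang 75.0 tip [ 0.0894 -0.0654]
```

End3 is now at (0.082,-0.095) with its stub at 75°. I'll turn the tool 15° to match and push along the stub's axis, as worked for end1.

Emit:
{"op": "arm_command", "data": {"moves": [{"tx": 0,"ty": 0,"tz": 0,"rx": 0,"ry": 0,"rz": 7,"fingers": 0},{"tx": -0.011,"ty": -0.003,"tz": 0,"rx": 0,"ry": 0,"rz": 14,"fingers": 0},{"tx": -0.022,"ty": -0.006,"tz": 0,"rx": 0,"ry": 0,"rz": 15,"fingers": 0},{"tx": -0.028,"ty": -0.0075,"tz": 0,"rx": 0,"ry": 0,"rz": 15,"fingers": 0},{"tx": -0.034,"ty": -0.009,"tz": 0,"rx": 0,"ry": 0,"rz": 15,"fingers": 0},{"tx": -0.04,"ty": -0.0105,"tz": 0,"rx": 0,"ry": 0,"rz": 15,"fingers": 0},{"tx": -0.046,"ty": -0.012,"tz": 0,"rx": 0,"ry": 0,"rz": 15,"fingers": 0},{"tx": -0.052,"ty": -0.0135,"tz": 0,"rx": 0,"ry": 0,"rz": 15,"fingers": 0}]}}

```text
t: 12.1
ee_pos: [0.623, -0.1204, 0.0773]
tcp_rot: [[0.352, 0.936, 0.0], [0.936, -0.352, 0.0], [0.0, 0.0, -1.0]]
force: [-0.5, 0.1, -0.0]
grip_width: -0.0003
finger_force: 0.1
```

```bash
python3 - <<'E'
from h import *
st();lookscene('s12');stub('s12',(236,233))
E
```

```text
t 12.1 plate xy [ 0.0882 -0.0715] z 0.0773 yaw rel -14.929999999999993 F [-0.47  0.08 -0.02] -0.0 tilt [0.0001 0.0001]
scene [285. 200.] 203 gob [-0.023  0.043] box [-0.06   0.023] [0.01  0.061]
scene [212. 198.] 77 gob [-0.057 -0.162] box [-0.073 -0.175] [-0.026 -0.15 ]
scene [224. 200.] 45 gob [-0.041 -0.131] box [-0.065 -0.139] [-0.023 -0.121]
scene [234. 233.] 88 gob [ 0.077 -0.111] box [ 0.062 -0.122] [ 0.091 -0.085]
scene [301. 232.] 99 gob [0.096 0.076] box [0.082 0.045] [0.11  0.089]
gob [ 0.0761 -0.1115] stub pts [ 0.0853 -0.0881] ang 69.0 tip [ 0.0871 -0.0836]
```

Emit:
{"op": "arm_command", "data": {"moves": [{"tx": -0.007,"ty": 0,"tz": 0,"rx": 0,"ry": 0,"rz": 0,"fingers": 0},{"tx": -0.015,"ty": 0,"tz": 0,"rx": 0,"ry": 0,"rz": 0,"fingers": 0},{"tx": -0.024,"ty": 0,"tz": 0,"rx": 0,"ry": 0,"rz": 0,"fingers": 0},{"tx": -0.034,"ty": 0,"tz": 0,"rx": 0,"ry": 0,"rz": 0,"fingers": 0},{"tx": -0.044,"ty": 0,"tz": 0,"rx": 0,"ry": 0,"rz": 0,"fingers": 0},{"tx": -0.052,"ty": 0,"tz": 0,"rx": 0,"ry": 0,"rz": 0,"fingers": 0},{"tx": -0.058,"ty": 0,"tz": 0,"rx": 0,"ry": 0,"rz": 0,"fingers": 0},{"tx": -0.058,"ty": 0,"tz": 0,"rx": 0,"ry": 0,"rz": 0,"fingers": 0}]}}

```text
t: 12.82
ee_pos: [0.6023, -0.1755, 0.0773]
tcp_rot: [[0.354, 0.935, -0.0], [0.935, -0.354, -0.0], [-0.0, 0.0, -1.0]]
force: [0.2, -0.1, 0.3]
grip_width: 0.0002
finger_force: 0.0
```

```bash
python3 - <<'E'
from h import *
st();lookscene('s13');looktop('t13')
E
```

```text
t 12.8167 plate xy [ 0.0731 -0.1283] z 0.0773 yaw rel -15.049999999999997 F [ 0.16 -0.14  0.31] 0.0 tilt [-0.0001 -0.0002]
scene [285. 200.] 200 gob [-0.023  0.043] box [-0.06   0.024] [0.007 0.061]
scene [301. 232.] 99 gob [0.095 0.075] box [0.082 0.045] [0.11  0.089]
scene [224. 241.] 53 gob [ 0.105 -0.133] box [ 0.091 -0.144] [ 0.118 -0.122]
[263. 179.] 120 cen@.06 [0.094 0.073]
[271. 220.] 187 cen@.06 [-0.007  0.042]
```

End3 is in the pan. Next I'll square up and go behind end4.

Emit:
{"op": "arm_command", "data": {"moves": [{"tx": 0,"ty": 0,"tz": -0.03,"rx": 0,"ry": 0,"rz": 0,"fingers": 0},{"tx": 0,"ty": 0,"tz": -0.06,"rx": 0,"ry": 0,"rz": 0,"fingers": 0},{"tx": 0,"ty": 0,"tz": -0.09,"rx": 0,"ry": 0,"rz": 0,"fingers": 0},{"tx": 0.031,"ty": -0.005,"tz": -0.09,"rx": 0,"ry": 0,"rz": -5,"fingers": 0},{"tx": 0.062,"ty": -0.011,"tz": -0.09,"rx": 0,"ry": 0,"rz": -10,"fingers": 0},{"tx": 0.094,"ty": -0.016,"tz": -0.09,"rx": 0,"ry": 0,"rz": -15,"fingers": 0},{"tx": 0.125,"ty": -0.021,"tz": -0.09,"rx": 0,"ry": 0,"rz": -15,"fingers": 0},{"tx": 0.157,"ty": -0.027,"tz": -0.09,"rx": 0,"ry": 0,"rz": -15,"fingers": 0},{"tx": 0.188,"ty": -0.032,"tz": -0.09,"rx": 0,"ry": 0,"rz": -15,"fingers": 0},{"tx": 0.22,"ty": -0.037,"tz": -0.09,"rx": 0,"ry": 0,"rz": -15,"fingers": 0},{"tx": 0.251,"ty": -0.043,"tz": -0.09,"rx": 0,"ry": 0,"rz": -15,"fingers": 0},{"tx": 0.251,"ty": -0.043,"tz": -0.09,"rx": 0,"ry": 0,"rz": -15,"fingers": 0},{"tx": 0.251,"ty": -0.043,"tz": -0.06,"rx": 0,"ry": 0,"rz": -15,"fingers": 0},{"tx": 0.251,"ty": -0.043,"tz": -0.03,"rx": 0,"ry": 0,"rz": -15,"fingers": 0},{"tx": 0.251,"ty": -0.043,"tz": -0.01,"rx": 0,"ry": 0,"rz": -15,"fingers": 0},{"tx": 0.251,"ty": -0.043,"tz": 0,"rx": 0,"ry": 0,"rz": -15,"fingers": 0},{"tx": 0.251,"ty": -0.043,"tz": 0,"rx": 0,"ry": 0,"rz": -15,"fingers": 0}]}}

```text
t: 14.33
ee_pos: [0.6501, 0.0761, 0.0752]
tcp_rot: [[0.098, 0.995, -0.004], [0.995, -0.098, 0.0], [-0.0, -0.004, -1.0]]
force: [-0.0, 0.4, 0.2]
grip_width: -0.0002
finger_force: 0.0
```

```bash
python3 - <<'E'
from h import *
st();lookscene('s14');looktop('t14')
E
```

```text
t 14.3333 plate xy [0.0957 0.1267] z 0.0752 yaw rel 0.04000000000000625 F [-0.    0.38  0.21] -0.0 tilt [-0.004   0.0003]
scene [285. 200.] 201 gob [-0.023  0.043] box [-0.06   0.023] [0.01  0.061]
scene [212. 198.] 75 gob [-0.058 -0.162] box [-0.073 -0.175] [-0.026 -0.15 ]
scene [224. 200.] 41 gob [-0.039 -0.132] box [-0.065 -0.139] [-0.023 -0.121]
scene [301. 232.] 99 gob [0.095 0.075] box [0.082 0.047] [0.11  0.089]
scene [224. 241.] 50 gob [ 0.105 -0.133] box [ 0.091 -0.144] [ 0.121 -0.122]
[266. 179.] 67 cen@.06 [0.094 0.065]
[342. 198.] 66 cen@.06 [ 0.065 -0.13 ]
[271. 220.] 187 cen@.06 [-0.007  0.042]
[337. 255.] 50 cen@.06 [-0.08  -0.128]
[349. 266.] 112 cen@.06 [-0.104 -0.159]
```

Emit:
{"op": "arm_command", "data": {"moves": [{"tx": -0.005,"ty": 0,"tz": -0.001,"rx": 0,"ry": 0,"rz": 0,"fingers": 0},{"tx": -0.012,"ty": 0,"tz": -0.001,"rx": 0,"ry": 0,"rz": 0,"fingers": 0},{"tx": -0.018,"ty": 0,"tz": -0.001,"rx": 0,"ry": 0,"rz": 0,"fingers": 0},{"tx": -0.024,"ty": 0,"tz": -0.001,"rx": 0,"ry": 0,"rz": 0,"fingers": 0},{"tx": -0.03,"ty": 0,"tz": -0.001,"rx": 0,"ry": 0,"rz": 0,"fingers": 0},{"tx": -0.036,"ty": 0,"tz": -0.001,"rx": 0,"ry": 0,"rz": 0,"fingers": 0},{"tx": -0.042,"ty": 0,"tz": -0.001,"rx": 0,"ry": 0,"rz": 0,"fingers": 0},{"tx": -0.048,"ty": 0,"tz": -0.001,"rx": 0,"ry": 0,"rz": 0,"fingers": 0},{"tx": -0.054,"ty": 0,"tz": -0.001,"rx": 0,"ry": 0,"rz": 0,"fingers": 0},{"tx": -0.06,"ty": 0,"tz": -0.001,"rx": 0,"ry": 0,"rz": 0,"fingers": 0}]}}

```text
t: 15.27
ee_pos: [0.6451, 0.0157, 0.0785]
tcp_rot: [[0.099, 0.995, 0.0], [0.995, -0.099, 0.0], [0.0, 0.0, -1.0]]
force: [0.7, 1.7, 3.1]
grip_width: 0.0003
finger_force: 1.6
```

```bash
python3 - <<'E'
from h import *
st();lookscene('s15');stub('s15',(290,232))
E
```

```text
t 15.2667 plate xy [0.0968 0.0662] z 0.0785 yaw rel 0.030000000000001137 F [0.68 1.68 3.1 ] 0.0 tilt [0.0004 0.0002]
scene [283. 200.] 118 gob [-0.023  0.035] box [-0.06   0.023] [0.007 0.048]
scene [212. 198.] 77 gob [-0.057 -0.162] box [-0.073 -0.175] [-0.026 -0.15 ]
scene [224. 200.] 43 gob [-0.04  -0.131] box [-0.065 -0.139] [-0.023 -0.121]
scene [289. 233.] 105 gob [0.096 0.043] box [0.079 0.013] [0.11  0.056]
scene [224. 241.] 55 gob [ 0.105 -0.133] box [ 0.091 -0.144] [ 0.118 -0.12 ]
gob [0.0949 0.0434] stub pts [0.0972 0.0172] ang -85.0 tip [0.0976 0.0135]
```

The scene tracks end4 straight, but there is some upward force on the tool. I'll ease back, lower the tip 1.5 mm, and continue.

Emit:
{"op": "arm_command", "data": {"moves": [{"tx": 0.006,"ty": 0,"tz": 0,"rx": 0,"ry": 0,"rz": 0,"fingers": 0},{"tx": 0.006,"ty": 0,"tz": 0.0015,"rx": 0,"ry": 0,"rz": 0,"fingers": 0},{"tx": 0,"ty": 0,"tz": 0.0015,"rx": 0,"ry": 0,"rz": 0,"fingers": 0},{"tx": -0.006,"ty": 0,"tz": 0.0015,"rx": 0,"ry": 0,"rz": 0,"fingers": 0},{"tx": -0.012,"ty": 0,"tz": 0.0015,"rx": 0,"ry": 0,"rz": 0,"fingers": 0},{"tx": -0.018,"ty": 0,"tz": 0.0015,"rx": 0,"ry": 0,"rz": 0,"fingers": 0},{"tx": -0.024,"ty": 0,"tz": 0.0015,"rx": 0,"ry": 0,"rz": 0,"fingers": 0},{"tx": -0.03,"ty": 0,"tz": 0.0015,"rx": 0,"ry": 0,"rz": 0,"fingers": 0},{"tx": -0.036,"ty": 0,"tz": 0.0015,"rx": 0,"ry": 0,"rz": 0,"fingers": 0},{"tx": -0.042,"ty": 0,"tz": 0.0015,"rx": 0,"ry": 0,"rz": 0,"fingers": 0},{"tx": -0.048,"ty": 0,"tz": 0.0015,"rx": 0,"ry": 0,"rz": 0,"fingers": 0},{"tx": -0.054,"ty": 0,"tz": 0.0015,"rx": 0,"ry": 0,"rz": 0,"fingers": 0}]}}

```text
t: 16.32
ee_pos: [0.6397, -0.0382, 0.0769]
tcp_rot: [[0.099, 0.995, 0.0], [0.995, -0.099, 0.0], [0.0, 0.0, -1.0]]
force: [-0.4, 0.2, -0.1]
grip_width: -0.0002
finger_force: 0.1
```

```bash
python3 - <<'E'
from h import *
st();lookscene('s16');stub('s16',(272,232))
E
```

```text
t 16.3167 plate xy [0.0967 0.012 ] z 0.0769 yaw rel 0.020000000000010232 F [-0.42  0.24 -0.08] -0.0 tilt [0. 0.]
scene [212. 198.] 77 gob [-0.058 -0.162] box [-0.073 -0.175] [-0.026 -0.15 ]
scene [224. 200.] 42 gob [-0.04  -0.131] box [-0.065 -0.139] [-0.023 -0.121]
scene [268. 235.] 103 gob [ 0.097 -0.012] box [ 0.083 -0.041] [0.111 0.   ]
scene [224. 241.] 52 gob [ 0.106 -0.133] box [ 0.092 -0.144] [ 0.118 -0.122]
gob [ 0.0963 -0.0124] stub pts [ 0.1022 -0.0377] ang -77.0 tip [ 0.1031 -0.0416]
```

Emit:
{"op": "arm_command", "data": {"moves": [{"tx": -0.006,"ty": 0.001,"tz": 0,"rx": 0,"ry": 0,"rz": 0,"fingers": 0},{"tx": -0.013,"ty": 0.002,"tz": 0,"rx": 0,"ry": 0,"rz": 0,"fingers": 0},{"tx": -0.02,"ty": 0.002,"tz": 0,"rx": 0,"ry": 0,"rz": 0,"fingers": 0},{"tx": -0.027,"ty": 0.002,"tz": 0,"rx": 0,"ry": 0,"rz": 0,"fingers": 0},{"tx": -0.034,"ty": 0.002,"tz": 0,"rx": 0,"ry": 0,"rz": 0,"fingers": 0},{"tx": -0.041,"ty": 0.002,"tz": 0,"rx": 0,"ry": 0,"rz": 0,"fingers": 0},{"tx": -0.048,"ty": 0.002,"tz": 0,"rx": 0,"ry": 0,"rz": 0,"fingers": 0},{"tx": -0.055,"ty": 0.002,"tz": 0,"rx": 0,"ry": 0,"rz": 0,"fingers": 0}]}}

```text
t: 17.03
ee_pos: [0.6363, -0.0932, 0.0768]
tcp_rot: [[0.099, 0.995, -0.0], [0.995, -0.099, 0.0], [0.0, -0.0, -1.0]]
force: [-0.2, -0.1, 0.1]
grip_width: -0.0003
finger_force: 0.1
```

```bash
python3 - <<'E'
from h import *
st();lookscene('s17');stub('s17',(250,236))
E
```

```text
t 17.0333 plate xy [ 0.0987 -0.0431] z 0.0768 yaw rel 0.020000000000010232 F [-0.22 -0.11  0.13] -0.0 tilt [-0.  0.]
scene [285. 200.] 201 gob [-0.023  0.043] box [-0.06   0.023] [0.01  0.061]
scene [212. 198.] 78 gob [-0.058 -0.162] box [-0.073 -0.175] [-0.026 -0.15 ]
scene [224. 200.] 44 gob [-0.04  -0.131] box [-0.065 -0.139] [-0.023 -0.121]
scene [247. 238.] 103 gob [ 0.099 -0.068] box [ 0.084 -0.096] [ 0.112 -0.054]
scene [224. 241.] 54 gob [ 0.104 -0.133] box [ 0.091 -0.144] [ 0.121 -0.122]
gob [ 0.0979 -0.0677] stub pts [ 0.1032 -0.0926] ang -78.0 tip [ 0.1041 -0.097 ]
```

Emit:
{"op": "arm_command", "data": {"moves": [{"tx": -0.007,"ty": 0,"tz": 0,"rx": 0,"ry": 0,"rz": 0,"fingers": 0},{"tx": -0.015,"ty": 0,"tz": 0,"rx": 0,"ry": 0,"rz": 0,"fingers": 0},{"tx": -0.023,"ty": 0,"tz": 0,"rx": 0,"ry": 0,"rz": 0,"fingers": 0},{"tx": -0.032,"ty": 0,"tz": 0,"rx": 0,"ry": 0,"rz": 0,"fingers": 0},{"tx": -0.042,"ty": 0,"tz": 0,"rx": 0,"ry": 0,"rz": 0,"fingers": 0},{"tx": -0.052,"ty": 0,"tz": 0,"rx": 0,"ry": 0,"rz": 0,"fingers": 0},{"tx": -0.062,"ty": 0,"tz": 0,"rx": 0,"ry": 0,"rz": 0,"fingers": 0},{"tx": -0.072,"ty": 0,"tz": 0,"rx": 0,"ry": 0,"rz": 0,"fingers": 0},{"tx": -0.08,"ty": 0,"tz": 0,"rx": 0,"ry": 0,"rz": 0,"fingers": 0},{"tx": -0.085,"ty": 0,"tz": 0,"rx": 0,"ry": 0,"rz": 0,"fingers": 0},{"tx": -0.085,"ty": 0,"tz": -0.03,"rx": 0,"ry": 0,"rz": 0,"fingers": 0},{"tx": -0.085,"ty": 0,"tz": -0.06,"rx": 0,"ry": 0,"rz": 0,"fingers": 0},{"tx": -0.085,"ty": 0,"tz": -0.1,"rx": 0,"ry": 0,"rz": 0,"fingers": 0},{"tx": -0.05,"ty": -0.02,"tz": -0.13,"rx": 0,"ry": 0,"rz": 0,"fingers": 0},{"tx": -0.01,"ty": -0.04,"tz": -0.14,"rx": 0,"ry": 0,"rz": 0,"fingers": 0},{"tx": 0.03,"ty": -0.06,"tz": -0.14,"rx": 0,"ry": 0,"rz": 0,"fingers": 0},{"tx": 0.07,"ty": -0.08,"tz": -0.14,"rx": 0,"ry": 0,"rz": 0,"fingers": 0},{"tx": 0.1,"ty": -0.08,"tz": -0.14,"rx": 0,"ry": 0,"rz": 0,"fingers": 0},{"tx": 0.1,"ty": -0.08,"tz": -0.14,"rx": 0,"ry": 0,"rz": 0,"fingers": 0}]}}

```text
t: 18.67
ee_pos: [0.5651, 0.0203, 0.2176]
tcp_rot: [[0.094, 0.996, 0.0], [0.996, -0.094, 0.002], [0.002, 0.0, -1.0]]
force: [-0.1, -0.1, 0.9]
grip_width: 0.0
finger_force: 0.0
```

```bash
python3 - <<'E'
from h import *
st();lookscene('s18');looktop('t18')
a=cv2.convertScaleAbs(cv2.imread('pics/s18.png')[165:265,165:325],alpha=1.4);b=cv2.convertScaleAbs(cv2.imread('pics/t18.png')[155:295,235:410],alpha=1.5)
cv2.imwrite('pics/m18.png',np.hstack([cv2.resize(a,(400,320)),cv2.resize(b,(400,320))]))
E
```

```text
t 18.6667 plate xy [0.0167 0.0629] z 0.2176 yaw rel 0.30000000000001137 F [-0.07 -0.12  0.91] 0.0 tilt [0.0002 0.0016]
scene [285. 200.] 200 gob [-0.023  0.043] box [-0.06   0.023] [0.01  0.061]
scene [212. 198.] 74 gob [-0.058 -0.163] box [-0.073 -0.175] [-0.026 -0.15 ]
scene [224. 200.] 46 gob [-0.043 -0.13 ] box [-0.065 -0.139] [-0.023 -0.121]
scene [225. 245.] 103 gob [ 0.111 -0.132] box [ 0.092 -0.144] [ 0.143 -0.122]
[342. 194.] 123 cen@.06 [ 0.075 -0.129]
[272. 220.] 163 cen@.06 [-0.007  0.041]
[337. 255.] 49 cen@.06 [-0.08  -0.128]
[349. 266.] 113 cen@.06 [-0.104 -0.16 ]
```

View pics/m18.png

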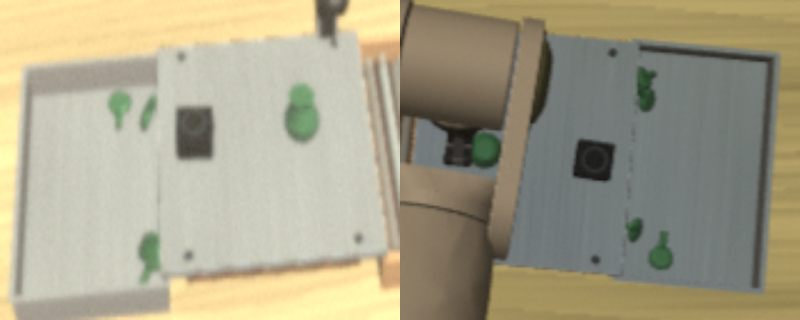

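All four ends are over the pan and the plate carries only the vase and the mould, both where they were. End3 and end4 lie together near the plate edge at (645,88) in the top view, so I'll triangulate their height before handing in.

```bash
python3 - <<'E'
from h import *
def P(n): c=robot.calibration(n);return c['mtx']@c['camera_from_world'][:3]
def tri(a,b):
    X=cv2.triangulatePoints(P('scene'),P('top'),np.float64(a),np.float64(b))[:,0];X=X[:3]/X[3];return ((X[:2]-o)@R).round(3),X[2].round(3)
def comp(pic,near):
    m=greens(cv2.imread(f'pics/{pic}.png'));n,l,s,ce=cv2.connectedComponentsWithStats(m);i=1+np.argmin(np.hypot(*(ce[1:]-near).T));ys,xs=np.where(l==i)
    p=np.c_[xs,ys];X=(ray('scene' if pic[0]=='s' else 'top',p,.03)[:,:2]-o)@R[:,0];return ce[i],p[X>=np.sort(X)[-5]].mean(0),p[X<=np.sort(X)[4]].mean(0)
for a,b in [((225,245),(342,194)),((224,200),(337,255)),((212,198),(349,266))]:
    for u,v in zip(comp('s18',a),comp('t18',b)): print(tri(u,v),end=' ')
    print()
# e3 before e4 fell
print(tri((224,241),(342,198)))
E
```

```text
(array([ 0.082, -0.135]), np.float64(0.014)) (array([ 0.106, -0.134]), np.float64(0.009)) (array([ 0.059, -0.134]), np.float64(0.014)) 
(array([-0.078, -0.133]), np.float64(0.02)) (array([-0.068, -0.137]), np.float64(0.011)) (array([-0.09 , -0.129]), np.float64(0.03)) 
(array([-0.103, -0.168]), np.float64(0.006)) (array([-0.079, -0.169]), np.float64(0.005)) (array([-0.119, -0.17 ]), np.float64(0.007)) 
(array([ 0.071, -0.136]), np.float64(0.015))
```

```bash
python3 -c "
from station import robot
print(robot.hand_in())"
```

```text
the job is handed in; nothing more can be done
None
```

All four waste ends are swept into the cullet pan, confirmed below its rim by two camera views; the vase and mould are where they were, and the job is handed in at about 19 s (a brief 3 N upward force showed while sweeping end4, so I eased back and lowered the tip).

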